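Gauge the new door-latch strike on the cafe counter

TASK

Lay the new latch strike (the one with the blue nose) flat on the dark setting plate, wholly inside the yellow outline and lengthwise in it, either way round. Then stand the yellow bridge gauge on the plate astride the strike, lowering it in the gripper until both feet stand flat on the plate and its sprung foot rests on the flat top of the blue nose, so that it shows the nose's height, and leave it standing there. Do not topple the gauge, and leave everything else where it is.

Things in the scene. Friction and masses are not known exactly. Their poses are not given: they have to be found in the camera images.
- strike: new latch strike, loose, 0.3 kg: aluminium base 130 (x) x 44 (y) x 12 mm with a BLUE block-shaped nose on it, 50 (x) x 36 (y) mm, centred 25 mm towards +x from the base's centre; nose top 45 mm above the underside. Origin: centre of the base's underside; x along its length, z up
- nose_top (a point): centre of the flat top of the blue nose, 25 mm along the strike's +x and 45 mm above its underside
- plate: fixed dark steel setting plate 210 (x) x 240 (y) x 12 mm; origin centre of its underside on the counter, so its top is at +12 mm. A yellow outline, 170 mm (plate x) by 80 mm (plate y) inside, is painted in its middle
- gauge: loose bridge gauge, 0.5 kg: two aluminium legs on black feet (60 in x, 20 mm in y, at y = +-55 mm; 90 mm free between), crossbeam along y (130 mm long, z 70 to 85 mm), and on its middle a yellow housing 44 (x) x 36 (y) mm, z 84 to 154 mm, gripped across y. Origin: midway between the legs, level with their undersides; z up. White scale and red pointer on both x faces
- foot (a point): centre of the underside of the gauge's sprung foot, a steel disc 24 mm across on a spindle midway between the legs; hangs 20 mm above the level of the legs' undersides when free
- reading (a joint): how far the sprung foot has been pushed up in the gauge (m): 0 when free, up to 0.05; the height under the foot, above what the legs stand on, is 0.020 + this value. The spring pushes down with about 1 to 2 N
- old_strike: bystander, loose: the worn strike: same 130 x 44 x 12 mm bare-aluminium base, but a lower BLACK nose (30 mm high overall); not to be used
- cup_lid: bystander, loose: black round takeaway-cup lid, 90 mm across, 14 mm thick, lying flat; origin centre of underside
- latch_box: bystander, loose: blue carton 90 x 190 x 45 mm, lying flat; origin centre of underside
- driver: bystander, loose: screwdriver 180 mm long lying on the counter
- roller_latch: bystander, loose: steel lever latch with brass roller, about 145 mm long, 34 mm high
- milk_jug: bystander, loose: steel milk jug with handle, 84 mm across, 100 mm high
- cocoa_tin: bystander, loose: purple tin, 90 mm across, 130 mm high
- shaker: bystander, loose: steel shaker cup, 90 mm across at the rim, 160 mm high
Mind the look-alikes: they are no part of the job. Leave any green or turquoise look-alike of the strike alone.

How it is judged:
By the outcome, as a careful person would: the job done as asked, in the order asked, and still so for the second after the job is handed in, with the robot touching nothing.
It also fails if it takes over 67 s, if anything falls off the work surface, if the arm or the gripper's body presses on something with over 40 N, if the wrist force passes 120 N, or if a joint passes its speed limit or range.

ROBOT

A 6-joint arm with a two-finger parallel gripper is mounted at the origin on the work surface. World frame = base frame: x ahead of the robot, y to its left, z up, the work surface at z = 0. Lengths are in mm, angles in degrees, forces in N, time in s.
With the tool pointing down it reaches from about 350 to 850 mm from the base axis. Payload 8.1 kg.
Tool frame: the origin (TCP) lies midway between the tips of the shut fingers; the grasp point (between the pads) lies grip_depth behind it (grip_depth is the distance from the TCP to the grasp point, in mm); z points along the fingers, y is the line along which they close (so a half turn about z gives the same grasp; the last joint's range is limited). The gripper opens to 85 mm and grips with 20 to 120 N. Pads are 22 mm wide; open, the fingers measure 114 mm over their backs; the gripper's body (76 mm by 85 mm) begins 54 mm behind the grasp point. The pads swing forward as they close: fully open they stand 13 mm farther back than shut.
Start: joints at [63.346, 7.471, 85.268, -0, 87.261, -4.893], TCP at [222.42, 557.256, 231.292] pointing down, gripper open.
Joint ranges: [-169.43, 169.43], [-51.17, 129.36], [1.28, 143.12], [-76.62, 256.62], [0, 156.53], [-152.29, 152.29]. Speed limits (degrees/s): [136.94, 136.94, 159.86, 180, 180, 180].

INTERFACE

Orientations are given as [roll, pitch, yaw] about the fixed x, y, z axes, in that order (R = Rz(yaw) Ry(pitch) Rx(roll)).
In Python, from bench import sense, snapshot, hand_in, grip_depth gives the robot as it stands. The module is installed in compiled form; this text tells all that it offers.
- The arm moves only by the tool apply_moves, never from a script. Its argument "series" is text: rows parted by semicolons, each of 5 numbers parted by spaces: the shift along the tool's x, y, z each as a share of 0.3 m, from -1 to 1, then the turn about the tool's z as a share of 2 rad, from -1 to 1, then the gripper's target within -1 to 1 (shut at 1, half-way at 0, fully open at -1). In form: tx ty tz twist gripper; .... A call has 1 to 5 rows; each row shifts and turns the commanded pose from where the row before left it, along the tool's axes as they then stand; what a row does not reach is not made up. A row lasts 1/12 s, in which the tool goes at most 41.7 mm and 7.16 degrees, less where a joint would pass 70% of its speed; a pose out of reach is approached as far as the arm can. A call with a number of a shift or a turn outside -1 to 1 is refused whole. A call with a gripper value outside its range is refused whole. The fingers move at their own pace and stop on an object; "squeeze" is the grip in N (left out, the last holds). Time passes only in rows, so rows that do not move let the fingers close. It gives the time, the measured TCP pose, the force, the opening and the grip force at its end, in the units of the state.
- sense(): the state, without advancing time (a new reading comes with each control period).
- snapshot(name): name is "side" or "top" or "wrist"; returns a dict with "frame" (480x640x3 uint8, blue, green, red), "depth" (480x640 float32, mm along the optical axis (not along the pixel's ray), 0 where there is no reading), "intrinsics" (3x3 intrinsics, pixels), "dist" ([k1, k2, p1, p2, k3] as OpenCV has them; the pictures are not rectified), "extrinsics" (4x4, takes a point from camera to world coordinates); the wrist camera has in their place "tool_from_camera" (4x4, takes a point from camera to tool coordinates, whose origin is the TCP and whose axes are the flange's). Camera axes: x right, y down, z forward; pixel columns grow to the right and rows downward; lengths in mm; the calibration is good to about 2 mm. A picture is of the moment at which its call begins: read the wrist's pose just before it.
- hand_in(): hands the job in; it is judged then, once.
The state is a dict: "time": time; "joint_pos": joint angles; "qd": joint speeds; "joint_efforts": joint torques, N m; "tool_pos": TCP position; "tcp_rot": TCP orientation; "ft_force": force on the tool from outside, world axes, zero at the start; "wrist_torque": the same for the moment, N m; "finger_gap": finger opening in mm; "grip_force": force on a finger pad.
Only numpy, scipy, OpenCV 4.12 (cv2) and the standard library are available. Lean on these libraries where they do the work, as an engineer would, in place of code of your own. Each camera call takes 0.05 s, during which the arm holds its last target. There are 200 camera calls.

## Working session

There is one attempt and no reset: what is moved stays moved. The work goes in short steps, Python scripts to look and compute and a tool call to move; the robot and the scene stay as the last step left them, time stands still between calls to the robot, and variables do not carry over. Pictures are saved under pics/ and viewed, at most 10 in all, crops included, and the job is handed in when it is done.

Besides the shell and the picture viewer there is one more tool, called after "Call:" in YAML: its name, and indented under it one key for each argument. apply_moves: Moves the arm, as the interface text tells. Its arguments: {"type":"object","properties":{"series":{"type":"string"},"squeeze":{"type":"number"}},"required":["series"]}

```bash
mkdir -p pics
cat > h.py <<'E'
import numpy as np,cv2
from bench import sense,snapshot,hand_in,grip_depth
def cloud(s,T=None):
    T=np.array(s["extrinsics"]) if T is None else T
    K=np.array(s["intrinsics"]);d=np.array(s["depth"])
    v,u=np.mgrid[0:480,0:640]
    p=cv2.undistortPoints(np.stack([u,v],-1).reshape(-1,1,2).astype(np.float32),K,np.array(s["dist"],float)).reshape(480,640,2)
    P=np.dstack([p[...,0]*d,p[...,1]*d,d])
    W=P@T[:3,:3].T+T[:3,3]; W[d<=0]=np.nan
    return W
E
python3 - <<'E'
from h import *
print(grip_depth if not callable(grip_depth) else grip_depth()); print(sense())
for n in("top","side"):
    s=snapshot(n); cv2.imwrite(f"pics/{n}0.png",s["frame"]); np.save(f"{n}0.npy",cloud(s)); print(n,np.round(s["extrinsics"],2).tolist())
E
```

```text
18.700000000000003
{'time': 0.0, 'joint_pos': array([ 6.33472168e+01,  7.51250725e+00,  8.53331286e+01,  1.74797115e-03,
        8.72617250e+01, -4.89181574e+00]), 'qd': array([ 0.01389133, -0.10472075, -0.10667501,  0.00265587,  0.0171482 ,
        0.04622522]), 'joint_efforts': array([ 1.14999068e-03, -5.69429862e+01, -5.00525057e+01, -3.20188728e-04,
        1.54939236e-02,  1.28139436e-04]), 'tool_pos': array([222.1388541 , 556.74424956, 230.23466364]), 'tcp_rot': array([-1.79893179e+02, -1.08946011e-02,  1.58238937e+02]), 'ft_force': array([-0.11373961, -0.38846178, -0.59999302]), 'wrist_torque': array([ 0.02025031, -0.00555666, -0.04150355]), 'grip_force': 0.0, 'finger_gap': 85.49947523753157}
top [[0.04, -0.98, 0.21, 236.92], [-1.0, -0.04, 0.01, 0.43], [-0.01, -0.21, -0.98, 1522.65], [0.0, 0.0, 0.0, 1.0]]
side [[-0.98, -0.14, 0.16, 239.76], [-0.21, 0.67, -0.71, 1352.36], [-0.0, -0.73, -0.68, 1371.69], [0.0, 0.0, 0.0, 1.0]]
```

View pics/top0.png

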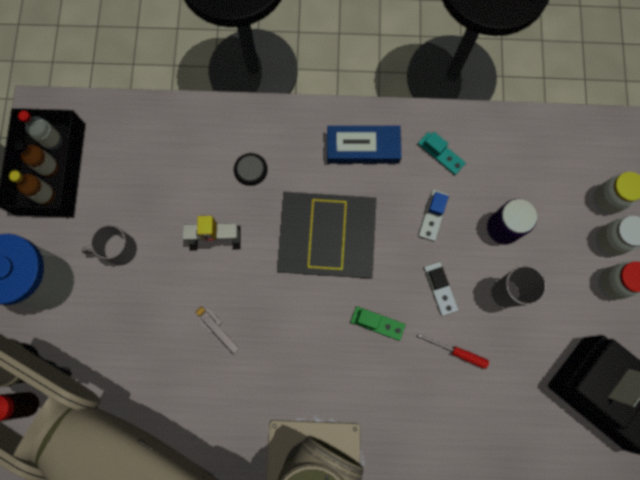

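View pics/side0.png

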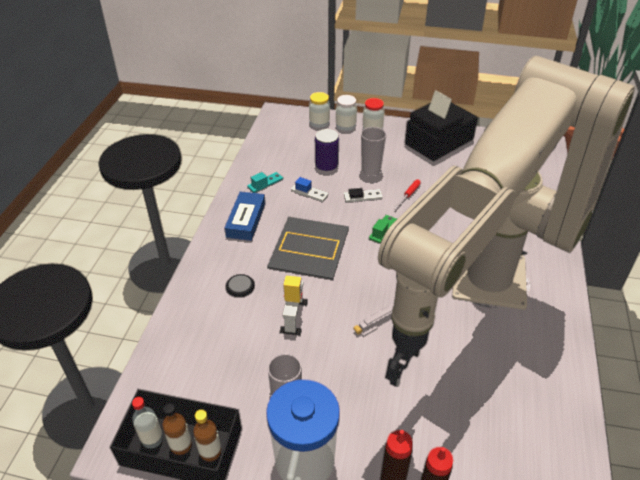

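The top view shows the strike at about (434,215) with its blue nose at (439,203), the plate outline at x 308–346 and y 199–269, and the gauge at (211,232) with its yellow housing at (206,226). The side view agrees.

Run:
```python
from h import *
f=cv2.imread("pics/top0.png");W=np.load("top0.npy");hsv=cv2.cvtColor(f,cv2.COLOR_BGR2HSV)
def reg(name,m,x0,x1,y0,y1):
    mm=np.zeros(m.shape,bool);mm[y0:y1,x0:x1]=m[y0:y1,x0:x1]
    p=W[mm];p=p[~np.isnan(p[:,0])]
    r=cv2.minAreaRect(p[:,:2].astype(np.float32))
    print(name,len(p),"mean",p.mean(0).round(1),"z",np.percentile(p[:,2],[5,50,95]).round(1),"rect",np.round(r[0],1),np.round(r[1],1),round(r[2],1),"box",cv2.boxPoints(r).round().tolist())
Z=W[...,2]
H,S,V=[hsv[...,i].astype(int) for i in range(3)]
blue=(H>100)&(H<130)&(S>130)
yel=(H>18)&(H<35)&(S>120)
reg("nose",blue&(Z>35),425,455,185,220)
reg("strike",(Z>6)&(Z<60),412,455,185,247)
reg("oldstrike",(Z>6)&(Z<60),420,462,258,318)
reg("turq",(Z>6)&(Z<60),415,470,125,178)
reg("tin",(Z>20),480,540,195,248)
reg("outline",yel&(Z<30),300,355,190,280)
reg("plate",(Z>6)&(Z<20),270,385,185,285)
reg("housing",yel&(Z>130),180,250,200,260)
reg("beam",(Z>60)&(Z<100)&~yel,175,250,200,260)
reg("gauge",(Z>60),175,250,200,260)
```

```text
nose 253 mean [ 652.1 -288.6   44.8] z [38.9 44.6 51.6] rect [ 652.4 -289. ] [33.6 48.8] 73.4 box [[624.0, -298.0], [671.0, -312.0], [681.0, -280.0], [634.0, -266.0]]
strike 931 mean [ 626.7 -282.3   22.8] z [ 6.8 14.1 48.2] rect [ 630.1 -283. ] [160.9 108.5] 0.2 box [[549.0, -229.0], [550.0, -338.0], [711.0, -337.0], [710.0, -229.0]]
oldstrike 978 mean [ 442.4 -300.3   17.3] z [ 6.8 13.7 32.9] rect [ 446.  -301.3] [148.6 103.1] 0.3 box [[371.0, -250.0], [372.0, -353.0], [521.0, -352.0], [520.0, -249.0]]
turq 980 mean [ 798.1 -302.8   22.2] z [ 6.9 14.2 48.3] rect [ 803.3 -306.8] [144.3 143.3] 0.6 box [[730.0, -236.0], [732.0, -379.0], [876.0, -378.0], [875.0, -234.0]]
tin 1590 mean [ 596.6 -451.9  110.2] z [ 37.8 126.7 134. ] rect [ 602.6 -460.9] [89.3 86.9] 78.1 box [[551.0, -496.0], [636.0, -514.0], [654.0, -426.0], [569.0, -408.0]]
outline 516 mean [570.9 -12.4  12.7] z [ 7.4 12.8 18.5] rect [570.7 -12.3] [ 91.2 182.3] 88.3 box [[478.0, -55.0], [660.0, -61.0], [663.0, 31.0], [481.0, 36.0]]
plate 7527 mean [567.9 -12.7  12.4] z [ 7.2 12.4 17.6] rect [571.5 -13.9] [258.5 294.7] 2.3 box [[436.0, 128.0], [448.0, -166.0], [707.0, -156.0], [695.0, 139.0]]
housing 314 mean [548.6 270.  153. ] z [141.5 153.9 158.8] rect [549.2 271.1] [43.8 36.4] 4.0 box [[526.0, 288.0], [529.0, 251.0], [572.0, 254.0], [570.0, 291.0]]
beam 572 mean [548.8 267.9  85.5] z [78.6 85.5 92.7] rect [548.4 272.3] [ 42.1 130.9] 3.8 box [[523.0, 336.0], [532.0, 206.0], [574.0, 208.0], [565.0, 339.0]]
gauge 988 mean [547.9 268.2 111. ] z [ 80.1  89.3 157.1] rect [549.5 271.7] [ 46.6 130.3] 7.2 box [[518.0, 333.0], [535.0, 204.0], [581.0, 210.0], [565.0, 339.0]]
```

Call:
apply_moves:
  series: "0 0 0 -0.045 -1; -0.091 -0.0955 0 0 -1; -0.091 -0.0955 0 0 -1; -0.091 -0.0955 0 0 -1; -0.091 -0.0955 0 0 -1"

```text
time: 0.52
tool_pos: [294.3, 414.6, 230.5]
tcp_rot: [-179.9, -0.0, 163.5]
ft_force: [0.8, 0.2, 0.6]
finger_gap: 85.2
grip_force: 0.0
```

Call:
apply_moves:
  series: "-0.091 -0.0955 0 0 -1; -0.091 -0.0955 0 0 -1; -0.091 -0.0955 0 0 -1; -0.091 -0.0955 0 0 -1; -0.091 -0.0955 0 0 -1"

```text
time: 0.93
tool_pos: [384.3, 238.1, 231.0]
tcp_rot: [-180.0, -0.0, 163.4]
ft_force: [1.1, -0.4, 0.2]
finger_gap: 85.4
grip_force: 0.0
```

Call:
apply_moves:
  series: "-0.091 -0.0955 0 0 -1; -0.091 -0.0955 0 0 -1; -0.091 -0.0955 0 0 -1; -0.091 -0.0955 0 0 -1; -0.091 -0.0955 0 0 -1"

```text
time: 1.35
tool_pos: [474.3, 61.7, 231.1]
tcp_rot: [180.0, -0.0, 163.4]
ft_force: [0.9, 0.2, -1.3]
finger_gap: 85.3
grip_force: 0.0
```

Call:
apply_moves:
  series: "-0.091 -0.0955 0 0 -1; -0.091 -0.0955 0 0 -1; -0.091 -0.0955 0 0 -1; -0.091 -0.0955 0 0 -1; -0.091 -0.0955 0 0 -1"

```text
time: 1.77
tool_pos: [564.2, -114.6, 230.7]
tcp_rot: [180.0, -0.0, 163.4]
ft_force: [0.8, 1.2, 0.6]
finger_gap: 85.4
grip_force: 0.0
```

Call:
apply_moves:
  series: "-0.091 -0.0955 0 0 -1; -0.091 -0.0955 0 0 -1; -0.091 -0.0955 0 0 -1; -0.091 -0.0955 0 0 -1; -0.091 -0.0955 0 0 -1"

```text
time: 2.18
tool_pos: [654.1, -290.7, 230.4]
tcp_rot: [180.0, -0.1, 163.4]
ft_force: [1.1, 0.3, 0.6]
finger_gap: 85.4
grip_force: 0.0
```

Call:
apply_moves:
  series: "0 0 0 0 -1; 0 0 0 0 -1; 0 0 0 0 -1"
  squeeze: 60

```text
time: 2.43
tool_pos: [653.4, -288.7, 230.1]
tcp_rot: [180.0, -0.1, 163.4]
ft_force: [0.5, 0.5, -0.7]
finger_gap: 85.6
grip_force: 0.0
```

```bash
cat >> h.py <<'E'
from scipy.spatial.transform import Rotation as Rn
def wrist(name):
    q=sense(); T=np.eye(4); T[:3,:3]=Rn.from_euler('xyz',q["tcp_rot"],degrees=True).as_matrix(); T[:3,3]=q["tool_pos"]
    s=snapshot("wrist"); W=cloud(s,T@np.array(s["tool_from_camera"])); cv2.imwrite(f"pics/{name}.png",s["frame"]); np.save(f"{name}.npy",W)
    print(q["tool_pos"].round(1),q["tcp_rot"].round(2))
    return s["frame"],W
def rect(n,m,W):
    p=W[m];p=p[~np.isnan(p[:,0])]; r=cv2.minAreaRect(p[:,:2].astype(np.float32)); print(n,len(p),"z",np.median(p[:,2]).round(1),np.round(r[0],1),np.round(r[1],1),round(r[2],2)); return r
E
python3 - <<'E'
from h import *
f,W=wrist("w1"); hsv=cv2.cvtColor(f,cv2.COLOR_BGR2HSV).astype(int)
m=(hsv[...,0]>100)&(hsv[...,0]<130)&(hsv[...,1]>130)&(abs(W[...,2]-45)<6)&(np.hypot(W[...,0]-652,W[...,1]+289)<60)
rect("nose",m,W)
m=(abs(W[...,2]-12)<4)&(np.hypot(W[...,0]-628,W[...,1]+282)<80)
rect("base",m,W)
E
```

```text
[ 653.4 -288.7  230.1] [ 1.7996e+02 -1.1000e-01  1.6337e+02]
nose 1714 z 45.3 [ 652.4 -291.1] [34.4 49.5] 72.49
base 3157 z 12.3 [ 629.1 -284. ] [ 44.1 129.4] 73.47
```

View pics/w1.png

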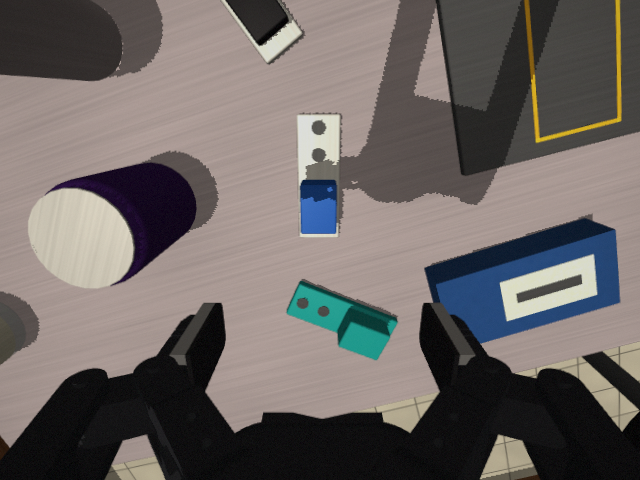

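The wrist view shows the strike at pixels (297–340, 114–236) with its nose at about (318,208), in line with the fingers. I'm descending with a correction of −2.3 mm along tool y.

Call:
apply_moves:
  series: "-0.001 -0.008 0.13 0 -1; 0 0 0.13 0 -1; 0 0 0.13 0 -1; 0 0 0.13 0 -1; 0 0 0.12 0 -1"

```text
time: 2.9
tool_pos: [653.3, -289.5, 38.8]
tcp_rot: [-180.0, 0.1, 163.5]
ft_force: [-0.3, -0.3, 0.2]
finger_gap: 85.2
grip_force: 0.0
```

Call:
apply_moves:
  series: "0 0 0.05 0 -1; 0 0 0.023 0 -1; 0 0 0 0 -1"

```text
time: 3.15
tool_pos: [652.9, -290.1, 17.1]
tcp_rot: [180.0, -0.1, 163.5]
ft_force: [1.0, -0.7, -0.2]
finger_gap: 85.4
grip_force: 0.0
```

Call:
apply_moves:
  series: "0 0 0 0 1; 0 0 0 0 1; 0 0 0 0 1; 0 0 0 0 1; 0 0 0 0 1"
  squeeze: 60

```text
time: 3.57
tool_pos: [654.9, -292.1, 20.0]
tcp_rot: [-180.0, 0.2, 163.4]
ft_force: [-1.5, 1.1, 5.3]
finger_gap: 34.8
grip_force: 62.0
```

Call:
apply_moves:
  series: "0 0 0 0 1; 0 0 0 0 1; 0 0 0 0 1; 0 0 0 0 1; 0 0 0 0 1"

```text
time: 3.98
tool_pos: [654.9, -292.1, 20.0]
tcp_rot: [-180.0, 0.2, 163.4]
ft_force: [-0.4, -0.1, 6.4]
finger_gap: 35.1
grip_force: 62.1
```

Call:
apply_moves:
  series: "0 0 -0.05 0 1; 0 0 -0.1 -0.043 1; 0 0 -0.1 -0.043 1; 0 0 -0.1 -0.042 1; 0 0 -0.05 0 1"

```text
time: 4.4
tool_pos: [655.0, -292.2, 143.2]
tcp_rot: [-179.9, 0.3, 178.3]
ft_force: [1.0, -0.3, -1.8]
finger_gap: 35.2
grip_force: 60.9
```

Call:
apply_moves:
  series: "0.028 0.115 0 0 1; 0.028 0.115 0 0 1; 0.028 0.115 0 0 1; 0.028 0.115 0 0 1; 0.028 0.115 0 0 1"

```text
time: 4.82
tool_pos: [616.2, -116.0, 137.1]
tcp_rot: [180.0, -0.1, 177.9]
ft_force: [0.3, 1.1, -3.9]
finger_gap: 35.3
grip_force: 61.2
```

Call:
apply_moves:
  series: "0.028 0.115 0 0 1; 0.028 0.115 0 0 1; 0.028 0.115 0 0 1; 0 0 0 0 1; 0 0 0 0 1"

```text
time: 5.23
tool_pos: [594.9, -11.2, 137.3]
tcp_rot: [180.0, -0.0, 178.1]
ft_force: [0.2, -0.7, -3.9]
finger_gap: 34.9
grip_force: 61.3
```

Run:
```python
from h import *
f,W=wrist("w2"); hsv=cv2.cvtColor(f,cv2.COLOR_BGR2HSV).astype(int)
m=(hsv[...,0]>18)&(hsv[...,0]<35)&(hsv[...,1]>120)&(abs(W[...,2]-12)<6)
rect("outl",m,W)
m=(W[...,2]>95)&(W[...,2]<140)&(hsv[...,1]<60)&(hsv[...,2]>90)&(np.hypot(W[...,0]-590,W[...,1]+13)<120)
rect("base",m,W)
print(sense()["ft_force"],sense()["finger_gap"])
```

```text
[594.9 -11.2 137.3] [ 1.7999e+02 -4.0000e-02  1.7811e+02]
outl 2628 z 12.8 [565.9 -13.3] [ 89.3 173.3] 88.2
base 14999 z 129.9 [542.6  -9.1] [43.7 78. ] 88.36
[ 1.5951925  -0.42882158 -3.45418746] 35.03840095918448
```

View pics/w2.png

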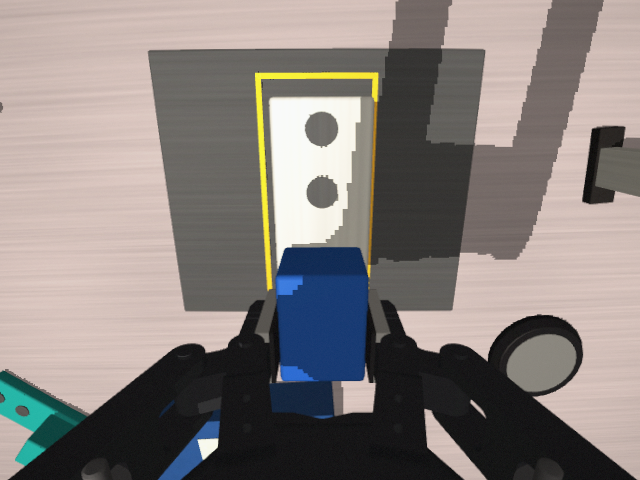

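The wrist view shows the strike held level above the plate, with the outline at pixels (257–378, 73–300). The strike has to shift about 2 mm in x and −3 mm in y, then go down 106 mm.

Call:
apply_moves:
  series: "-0.007 -0.010 0.1 0 1; 0 0 0.1 0 1; 0 0 0.08 0 1; 0 0 0.04 0 1; 0 0 0 0 1"

```text
time: 5.7
tool_pos: [594.6, -17.2, 37.4]
tcp_rot: [180.0, -0.4, 177.9]
ft_force: [-2.3, 0.1, -4.3]
finger_gap: 35.0
grip_force: 61.2
```

Call:
apply_moves:
  series: "0 0 0.015 0 1; 0 0 0.006 0 1; 0 0 0.006 0 1; 0 0 0.004 0 1; 0 0 0 0 1"

```text
time: 6.12
tool_pos: [598.3, -16.3, 33.0]
tcp_rot: [-180.0, 0.1, 178.1]
ft_force: [-0.7, -0.4, -3.3]
finger_gap: 35.0
grip_force: 61.3
```

Call:
apply_moves:
  series: "0 0.006 0 0 1; 0 0 0.004 0 1; 0 0 0.003 0 1; 0 0 0 0 1"

```text
time: 6.45
tool_pos: [598.3, -14.1, 31.9]
tcp_rot: [180.0, 0.1, 178.1]
ft_force: [-7.1, 0.9, 10.2]
finger_gap: 34.7
grip_force: 63.0
```

Call:
apply_moves:
  series: "0 0 0 0 -1; 0 0 0 0 -1; 0 0 0 0 -1; 0 0 0 0 -1; 0 0 0 0 -1"

```text
time: 6.87
tool_pos: [597.7, -14.5, 30.0]
tcp_rot: [-180.0, 0.0, 178.1]
ft_force: [-0.7, 0.6, 1.3]
finger_gap: 85.7
grip_force: 0.0
```

Call:
apply_moves:
  series: "0 0 -0.05 0 -1; 0 0 -0.1 0 -1; 0 0 -0.138 0 -1; 0 0 -0.138 0 -1; 0 0 -0.138 0 -1"

```text
time: 7.28
tool_pos: [597.0, -14.4, 200.5]
tcp_rot: [180.0, -0.1, 178.1]
ft_force: [0.5, 0.3, 0.3]
finger_gap: 85.4
grip_force: 0.0
```

Call:
apply_moves:
  series: "0 0 -0.1 0 -1; 0.024 0.118 0 0 -1; 0.024 0.118 0 0 -1; 0.024 0.118 0 0 -1; 0.024 0.118 0 0 -1"

```text
time: 7.7
tool_pos: [573.3, 129.2, 229.5]
tcp_rot: [180.0, 0.0, 178.0]
ft_force: [0.9, 0.3, 0.7]
finger_gap: 85.5
grip_force: 0.0
```

Call:
apply_moves:
  series: "0.024 0.118 0 0 -1; 0.024 0.118 0 0 -1; 0.024 0.118 0 0 -1; 0.024 0.118 0 0 -1; 0 0 0 -0.05 -1"

```text
time: 8.12
tool_pos: [547.6, 276.7, 229.0]
tcp_rot: [179.8, -0.0, -176.1]
ft_force: [0.9, 0.2, -1.2]
finger_gap: 85.3
grip_force: 0.0
```

Call:
apply_moves:
  series: "0 0 0 0 -1; 0 0 0 0 -1"

```text
time: 8.28
tool_pos: [549.5, 270.6, 228.9]
tcp_rot: [-180.0, -0.0, -176.3]
ft_force: [-0.0, -0.6, -0.8]
finger_gap: 85.4
grip_force: 0.0
```

Run:
```python
from h import *
f,W=wrist("w3"); hsv=cv2.cvtColor(f,cv2.COLOR_BGR2HSV).astype(int)
H,S=hsv[...,0],hsv[...,1]
n=np.hypot(W[...,0]-549,W[...,1]-271)<90
rect("housing",(H>18)&(H<35)&(S>120)&(abs(W[...,2]-154)<5)&n,W)
rect("beam",(abs(W[...,2]-85)<4)&(S<100)&n,W)
s=snapshot("top");W=cloud(s);f=s["frame"];cv2.imwrite("pics/top1.png",f);hsv=cv2.cvtColor(f,cv2.COLOR_BGR2HSV).astype(int);H,S=hsv[...,0],hsv[...,1]
n=np.hypot(W[...,0]-596,W[...,1]+13)<60
rect("nose",(H>100)&(H<130)&(S>130)&(abs(W[...,2]-57)<8)&n,W)
cv2.imwrite("pics/c1.png",cv2.resize(f[160:310,130:430],(800,400)))
```

```text
[549.5 270.6 228.9] [-1.7997e+02 -2.0000e-02 -1.7628e+02]
housing 3176 z 154.1 [549.1 271.6] [44.  35.4] 2.82
beam 3940 z 85.2 [549.3 271.6] [ 36.2 129.2] 3.62
nose 240 z 57.3 [597.2 -11.9] [32.5 48.3] 87.34
```

View pics/w3.png

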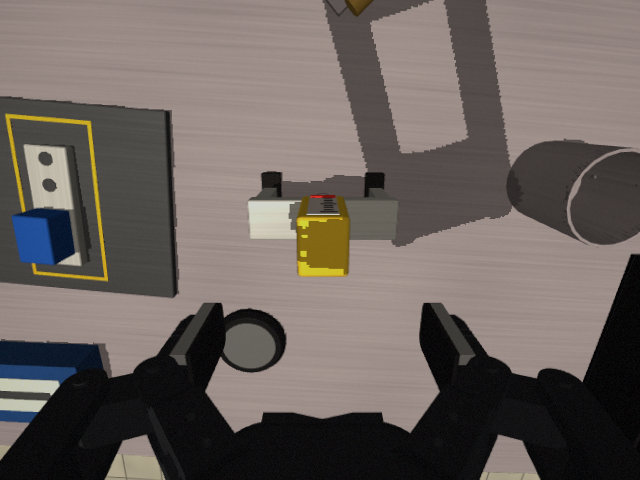

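View pics/c1.png

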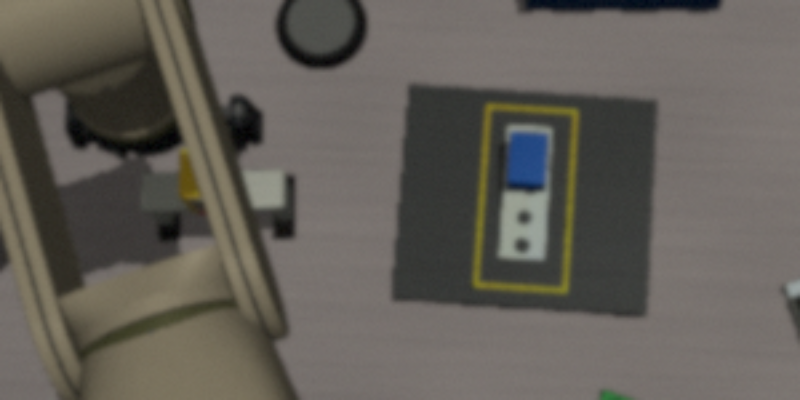

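The placed strike lies lengthwise inside the outline: in the crop the strike is at (500–552, 125–262) and the outline at (475–578, 105–292). The gauge housing at (323,240) in the wrist view is centred under the gripper, so I'm going down to grip it.

Call:
apply_moves:
  series: "0 0.003 0.1 0 -1; 0 0 0.1 0 -1; 0 0 0.1 0 -1; 0 0 0.09 0 -1; 0 0 0.04 0 -1"

```text
time: 8.8
tool_pos: [547.6, 269.1, 95.7]
tcp_rot: [-179.9, -0.3, -176.4]
ft_force: [-0.2, -0.3, -0.6]
finger_gap: 85.2
grip_force: 0.0
```

Call:
apply_moves:
  series: "0 0 0 0 -1; 0 0 0 0 -1; 0 0 0 0 1; 0 0 0 0 1; 0 0 0 0 1"

```text
time: 9.22
tool_pos: [551.0, 271.9, 102.5]
tcp_rot: [179.9, 0.2, -176.2]
ft_force: [-0.5, 0.5, 0.5]
finger_gap: 51.1
grip_force: 0.0
```

Call:
apply_moves:
  series: "0 0 0 0 1; 0 0 0 0 1; 0 0 0 0 1; 0 0 0 0 1; 0 0 0 0 1"

```text
time: 9.63
tool_pos: [550.5, 271.6, 101.7]
tcp_rot: [180.0, 0.1, -176.2]
ft_force: [-0.8, -2.4, 6.7]
finger_gap: 35.4
grip_force: 59.9
```

Call:
apply_moves:
  series: "0 0 -0.03 0 1; 0 0 -0.07 0 1; 0 0 -0.1 0.025 1; 0 0 -0.07 0.024 1; 0 0 -0.03 0 1"

```text
time: 10.05
tool_pos: [550.6, 272.1, 193.8]
tcp_rot: [179.9, 0.2, 178.1]
ft_force: [1.4, 0.5, -4.5]
finger_gap: 35.5
grip_force: 60.5
```

Call:
apply_moves:
  series: "-0.01 -0.05 0 0 1; -0.016 -0.08 0 0 1; -0.016 -0.08 0 0 1; -0.016 -0.08 0 0 1; -0.016 -0.08 0 0 1"

```text
time: 10.47
tool_pos: [567.0, 158.2, 188.0]
tcp_rot: [-180.0, -0.2, 178.3]
ft_force: [0.8, -0.2, -4.3]
finger_gap: 35.5
grip_force: 60.4
```

Call:
apply_moves:
  series: "-0.016 -0.08 0 0 1; -0.016 -0.08 0 0 1; -0.016 -0.08 0 0 1; -0.016 -0.08 0 0 1; -0.016 -0.08 0 0 1"

```text
time: 10.88
tool_pos: [587.1, 37.5, 188.0]
tcp_rot: [-180.0, -0.2, 178.3]
ft_force: [1.2, 0.1, -5.9]
finger_gap: 35.2
grip_force: 60.4
```

Call:
apply_moves:
  series: "-0.016 -0.08 0 0 1; -0.016 -0.08 0 0 1; -0.005 -0.013 0 0 1; 0 0 0 0 1; 0 0 0 0 1"

```text
time: 11.3
tool_pos: [596.9, -13.2, 188.6]
tcp_rot: [180.0, -0.2, 178.2]
ft_force: [0.2, 0.6, -5.3]
finger_gap: 35.3
grip_force: 61.0
```

Run:
```python
from h import *
f,W=wrist("w4"); hsv=cv2.cvtColor(f,cv2.COLOR_BGR2HSV).astype(int)
H,S=hsv[...,0],hsv[...,1]
z=W[...,2];n=np.hypot(W[...,0]-597,W[...,1]+12)<100
m=(abs(z-24)<4)&(S<90)&n
rect("base",m,W)
m=(hsv[...,0]>18)&(hsv[...,0]<35)&(S>120)&(abs(z-12)<6)
rect("outl",m,W)
for c in (160,170,180): print(c,((abs(z-c)<5)&n).sum())
rect("beam",(z>160)&(z<185)&n,W)
s=snapshot("side"); cv2.imwrite("pics/c2.png",cv2.resize(s["frame"][150:350,200:440],(720,600)))
print(sense()["ft_force"],sense()["finger_gap"])
```

```text
[596.9 -13.2 188.6] [ 1.7996e+02 -1.5000e-01  1.7818e+02]
base 4062 z 24.3 [566.4 -12.1] [ 44. 120.] 88.52
outl 2262 z 12.8 [ 551.3 -119.4] [302.3 150.8] 88.21
160 883
170 9929
180 430
beam 11105 z 172.2 [592.6 -12.3] [130.1  43.2] 88.04
[-0.13610143  0.41187813 -4.77718952] 35.74180258584443
```

View pics/w4.png

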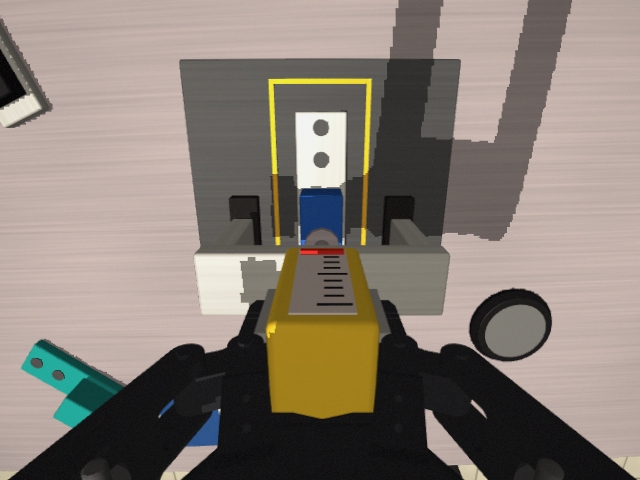

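View pics/c2.png

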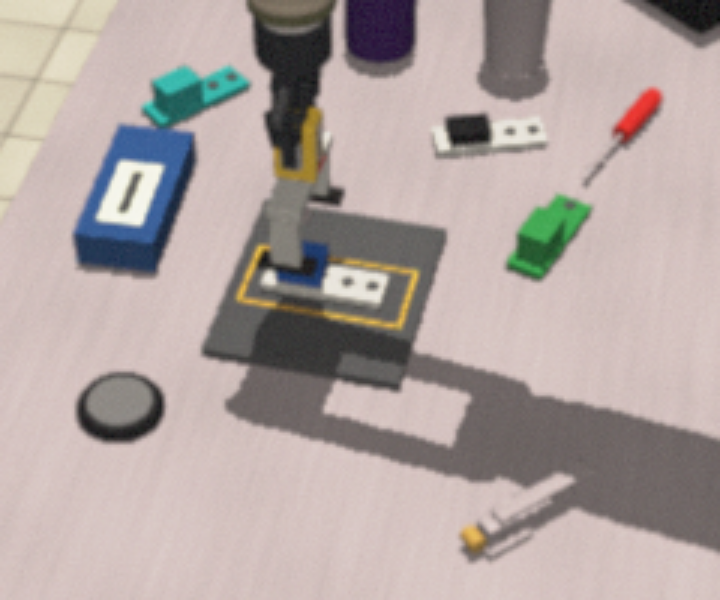

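The wrist view shows the gauge held level at pixels (195–450, 190–415), straddling the nose at (321,215), with its feet over the plate on both sides. The side view confirms it is clear of the strike. I'm lowering it.

Call:
apply_moves:
  series: "-0.006 -0.002 0.03 0 1; 0 0 0.06 0 1; 0 0 0.06 0 1; 0 0 0.04 0 1; 0 0 0.025 0 1"

```text
time: 11.82
tool_pos: [598.6, -12.9, 123.3]
tcp_rot: [180.0, -0.1, 178.2]
ft_force: [-1.4, 1.4, -3.0]
finger_gap: 35.4
grip_force: 61.2
```

Call:
apply_moves:
  series: "0 0 0.01 0 1; 0 0 0.005 0 1; 0 0 0 0 1; 0 0 0 0 1"

```text
time: 12.15
tool_pos: [600.2, -13.8, 122.2]
tcp_rot: [-180.0, 0.1, 178.2]
ft_force: [-1.2, 0.9, -4.2]
finger_gap: 35.3
grip_force: 61.2
```

Call:
apply_moves:
  series: "0.005 0 0.007 0 1; 0 0 0.007 0 1; 0 0 0.006 0 1; 0 0 0 0 1; 0 0 0 0 1"

```text
time: 12.57
tool_pos: [598.2, -13.8, 115.2]
tcp_rot: [-180.0, 0.0, 178.2]
ft_force: [0.6, -0.6, -3.2]
finger_gap: 35.0
grip_force: 61.3
```

Call:
apply_moves:
  series: "0 0 0.004 0 1; 0 0 0 0 1; 0 0 0 0 1"

```text
time: 12.82
tool_pos: [598.1, -13.8, 114.0]
tcp_rot: [-180.0, -0.0, 178.2]
ft_force: [-0.2, 1.1, -3.2]
finger_gap: 35.6
grip_force: 61.3
```

Call:
apply_moves:
  series: "0 0 0.003 0 1; 0 0 0 0 1; 0 0 0 0 1"

```text
time: 13.07
tool_pos: [598.3, -13.9, 113.8]
tcp_rot: [-180.0, 0.0, 178.2]
ft_force: [-2.6, -1.8, 4.9]
finger_gap: 35.7
grip_force: 62.0
```

Call:
apply_moves:
  series: "0 0 0.003 0 1; 0 0 0 0 1; 0 0 0 0 1"

```text
time: 13.32
tool_pos: [598.6, -14.0, 113.8]
tcp_rot: [-180.0, 0.1, 178.2]
ft_force: [-4.7, -2.6, 10.8]
finger_gap: 35.2
grip_force: 62.9
```

Both feet are standing at the expected height. Next I release and retreat straight up.

Call:
apply_moves:
  series: "0 0 0 0 0.3; 0 0 0 0 0; 0 0 0 0 -0.5; 0 0 0 0 -1; 0 0 0 0 -1"

```text
time: 13.73
tool_pos: [598.1, -13.6, 111.9]
tcp_rot: [180.0, -0.0, 178.2]
ft_force: [-0.2, -0.7, -0.6]
finger_gap: 76.9
grip_force: 0.0
```

Call:
apply_moves:
  series: "0 0 0 0 -1; 0 0 -0.02 0 -1; 0 0 -0.06 0 -1; 0 0 -0.1 0 -1; 0 0 -0.1 0 -1"

```text
time: 14.15
tool_pos: [597.1, -13.6, 196.2]
tcp_rot: [180.0, -0.2, 178.2]
ft_force: [0.7, -0.5, 0.9]
finger_gap: 85.5
grip_force: 0.0
```

Call:
apply_moves:
  series: "0 0 -0.1 0 -1; 0 0 -0.05 0 -1; 0 0 0 0 -1; 0 0 0 0 -1; 0 0 0 0 -1"

```text
time: 14.57
tool_pos: [597.7, -13.7, 240.3]
tcp_rot: [180.0, -0.1, 178.2]
ft_force: [-0.0, 0.5, -1.1]
finger_gap: 85.2
grip_force: 0.0
```

Run:
```python
from h import *
f,W=wrist("w5"); hsv=cv2.cvtColor(f,cv2.COLOR_BGR2HSV).astype(int)
H,S=hsv[...,0],hsv[...,1]
z=W[...,2];n=np.hypot(W[...,0]-597,W[...,1]+12)<100
rect("housing",(H>18)&(H<35)&(S>120)&(abs(z-166)<5)&n,W)
rect("beam",(abs(z-97)<4)&n,W)
rect("base",(abs(z-24)<4)&(S<90)&n,W)
s=snapshot("side"); cv2.imwrite("pics/c3.png",np.hstack([cv2.resize(s["frame"][180:300,240:360],(400,400)),cv2.resize(f[60:360,170:470],(400,400))]))
```

```text
[597.7 -13.7 240.3] [ 1.7999e+02 -7.0000e-02  1.7818e+02]
housing 3184 z 166.1 [597.  -13.5] [35.5 43.4] 88.23
beam 3931 z 97.2 [595.3 -13.5] [129.2  39.5] 88.12
base 3539 z 24.1 [549.5 -12.5] [128.6  85.6] 88.85
```

View pics/c3.png

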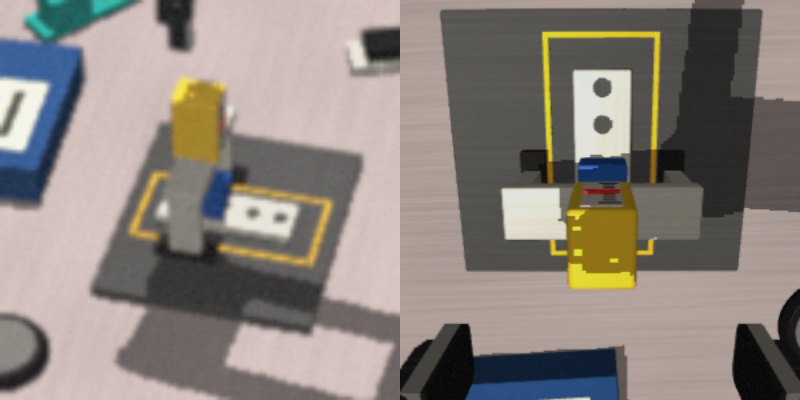

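The gauge stands upright across the nose, with its housing top at z 166 (12 + 154) and centred at (597,−13.5). The strike is inside the outline, and the red pointer has moved up at (600,190) in the right half.

```bash
python3 -c "
from bench import hand_in;print(hand_in())"
```

```text
the job is handed in; nothing more can be done
None
```

The job is handed in: the blue-nosed strike lies lengthwise inside the yellow outline, and the gauge stands upright and released astride it, with both feet on the plate and its foot on the nose; nothing else was touched, and it took about 15 s.

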